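# Load a label roll on the ratchet-hub unwinder

### The job

Load the loose label roll on the label unwinder. First press the hub's knob down to free its pawl, turn it back anticlockwise until the three shoes are fully in, and let it come up again; then lower the roll gently over the hub until it lies flat on the flange. Turn the knob clockwise click by click until you feel the shoes grip the core, and stop with the core firmly held, about one click after they first bite, without straining the pawl or crushing the core.

Things in the scene. Friction and masses are not known exactly. Their poses are not given: they have to be found in the camera images.
- unwinder: Label unwinder fixed to the desk, turntable braked: grey plate 185 x 150 x 10 mm, aluminium flange 116 mm in diameter with its top 22 mm above the desk, on it a black hub drum, 60 mm in diameter, up to 44 mm. Origin on the hub axis at desk level, z up. Along its x the plate reaches from -73 to +112 mm; two guide posts 66 mm tall stand at x = 98, y = +-45 mm.
- seat (a point): Centre of the flange's top face, on the hub axis, 22 mm above the desk: where the centre of the roll's underside must come. Three rubber shoes stick out of the drum at 120 degrees, 27 to 41 mm above the desk. Each rad of knob moves them out 5.5 mm. Fully in, their faces are 26 to 34.5 mm from the axis (wear, different each time): the click where they meet the core must be felt.
- knob_grip (a point): Centre of the fluted black knob with a red cap on top of the hub's stem, on the hub axis: 26 mm diameter, 24 mm tall, from 98 to 122 mm above the desk when it is up. The stem below it is 10 mm thick. Turning it takes a firm grip (about 45 N).
- knob (a joint): Angle of the knob (rad), grows clockwise seen from above; 0 at the stop where the shoes are fully in; 1.3 to 1.45 at the start. Friction 0.06 N m plus 0.04 N m per rad/s. 15 clicks a turn (0.419 rad): the pawl drops in at 0.36, 0.78, 1.20, 1.62, 2.04, 2.46, 2.87 rad. Let go under load, the knob falls back to the last of these passed and up to 0.1 rad further. Up, it cannot turn back.
- plunger (a joint): How far knob, stem and ratchet wheel are pressed down (m): 0 up, 0.0082 on the rubber washer. Its spring pushes up with 3.5 N at the top, 9 N at the bottom. From 0.0055 on the wheel is clear of the pawl and the knob turns both ways. Let up with a tooth under the pawl, it hangs at 0.005 until turned a little; at the knob's stop (0 rad) it comes up freely.
- bumper: Black rubber washer of 24 mm diameter under the ratchet wheel, stop of the pressed knob. It takes up to 25 N beyond the knob's spring. Origin at the centre of its underside, on the hub axis.
- roll_center (a point): Centre (half-way up) of the loose white label roll standing on end on the desk: 112 mm outside diameter, 76 mm inside the cardboard core (wall 18 mm), 70 mm tall, about 0.36 kg. Hold its wall from above by the top 25 mm: on the hub there are 25 mm for a finger between core and knob, and 30 mm down the pawl and drum begin.
- roll_foot (a point): Centre of the roll's underside.
- roll: The label roll; origin at the centre of its underside, z up. Once the shoes touch its core, each click adds about 8 N to each shoe's force and 0.15 N m to the knob's torque (about 0.017 N m per newton on each shoe, over the bare friction), and the shoes centre the roll. Firmly held: 16 to 46 N on the roll from shoes and flange in all (its weight of 3 to 4 N included); crushed above 80 N.
- scanner: White hand scanner lying on the desk beyond the work, about 180 x 110 x 50 mm. To be left alone.
- carton: Green and white parts carton 85 x 85 x 95 mm, beyond the work. To be left alone.
- pen_pot: Dark steel pen pot, 72 mm diameter, 95 mm tall, beyond the work. To be left alone.
- stapler: Red and black stapler 125 x 34 x 45 mm, between unwinder and roll. To be left alone.
- pawl: Small brass pawl (19 mm long) on the drum beside the steel ratchet wheel, its sprung nose in the teeth 17 mm from the hub axis; they stand up to 62 mm above the desk. Origin at its pivot. Strained above 40 N, which is about 0.7 N m of knob torque against it.
Things that resemble listed ones, but are neither listed nor needed, are in the scene too. Leave any blue look-alike of the roll alone.

How it is judged:
By the outcome, as a careful person would: the job done as asked, in the order asked, and still so for the second after the job is handed in, with the robot touching nothing.
It also fails if it takes over 72 s, if anything falls off the work surface, if the arm or the gripper's body presses on something with over 40 N, if the wrist force passes 120 N, or if a joint passes its speed limit or range.

### The arm

A 6-joint arm with a two-finger parallel gripper is mounted at the origin on the work surface. World frame = base frame: x ahead of the robot, y to its left, z up, the work surface at z = 0. Lengths are in m, angles in rad, forces in N, time in s.
With the tool pointing down it reaches from about 0.225 to 0.725 m from the base axis. Payload 3.1 kg.
Tool frame: the origin (TCP) lies where the fingers leave the gripper's body, on its centre line; the fingertips stand 73 mm ahead of it and the grasp point (between the pads) lies 54 mm ahead of it (tips_ahead is the distance from the TCP to the fingertips, in m); z points along the fingers, y is the line along which they close (so a half turn about z gives the same grasp; the last joint's range is limited). The gripper opens to 85 mm and grips with 20 to 120 N. Pads are 22 mm wide; open, the fingers measure 114 mm over their backs; the gripper's body (76 mm by 85 mm) begins 54 mm behind the grasp point. The pads swing forward as they close: fully open they stand 13 mm farther back than shut.
Start: joints at [1.207, 0.048, 0.099, 1.622, 0, 1.443], TCP at [0.123, 0.51, 0.304] pointing down, gripper open.
Joint ranges: [-2.91, 2.91], [-0.99, 1.94], [-1.21, 1.42], [-2.12, 2.29], [-1.49, 1.47], [-3.14, 3.14]. Speed limits (rad/s): [2.79, 2.79, 3.14, 3.14, 3.14, 3.14].

### API

Orientations are given as a rotation vector (axis times angle).
In Python, from cell import * gives the robot as it stands.
- The arm moves only by the tool apply_moves, never from a script. Its argument "series" is a list of rows, each a list of 3 entries, a list of its own where there are three numbers: the shift along the tool's x, y, z as a fraction of full scale, then the turn, a rotation vector about the tool's x, y, z as a fraction of full scale, then the closure, from 0 (fully open) to 1 (shut). In form: [[[x, y, z], [rx, ry, rz], hand], ...]. A call has 1 to 10 rows; each row is the pose to reach, as a shift and turn from the pose commanded when the call began, along the tool's axes at that moment, turning the shorter way round; what a row does not reach only later rows make up. Full scale, the value 1, is 150 mm for a shift and pi rad for a turn. A row lasts 1/12 s, in which the tool goes at most 41.7 mm and 7.16 degrees, less where a joint would pass 70% of its speed; a pose out of reach is approached as far as the arm can. A call with a number of a shift or a turn outside -1 to 1 is refused whole. A call with a gripper value outside its range is refused whole. The fingers move at their own pace and stop on an object; the grip force is fixed at half the most. Time passes only in rows, so rows that repeat a pose let the fingers close. It gives the time, the measured TCP pose, the force, the opening and the grip force at its end, in the units of the state.
- observe(): the state, without advancing time (a new reading comes with each control period).
- get_image(name): name is "scene" or "top" or "wrist"; returns the picture (480x640x3 uint8, red, green, blue); there is no depth.
- camera_info(name): a dict with "fx", "fy", "cx", "cy" (pixels), "k1" (the pictures are not rectified: a ray, as slopes to the right and down, at radius r is drawn at 1 + k1 r^2 times it, then the intrinsics apply), "R" (3x3) and "t" (3): a world point X has camera coordinates R X + t. Camera axes: x right, y down, z forward; pixel columns grow to the right and rows downward; lengths in m; the calibration is good to about 2 mm. A picture is of the moment at which its call begins: read the wrist's pose just before it. camera_info takes no time and is no camera call; for the wrist camera it gives the pose at the moment of the call.
- finish_job(): hands the job in; it is judged then, once.
Trained networks look in the newest picture that a camera, given by its name, has taken for a name from the list of things; names that differ only in an ending like _2 or _b are one class to them, and where a whole thing is asked for, a point or a joint stands for the part that bears it (a point fixed in the world has none). Each returns a list of dicts, best first, with "conf" (0 to 1); they miss things now and then, are a little off and sometimes report something else, mostly with a low value. They report only what shows in the picture. A call takes as long as a camera call. They do not tell look-alikes from the thing itself.
- recognise(target, camera): "extent" ([left, top, width, height] in pixels, round what is visible of it).
- regions_of(target, camera): "region" (480x640 bool, what is visible of it) and "extent" ([left, top, width, height] in pixels, round what is visible of it).
The state is a dict: "clock": time; "qpos": joint angles; "joint_velocities": joint speeds; "joint_efforts": joint torques, N m; "position": TCP position; "ee_rot": TCP orientation; "force": force on the tool from outside, world axes, zero at the start; "ft_torque": the same for the moment, N m; "grip_width": finger opening in m; "grip_force": force on a finger pad.
Only numpy, scipy, OpenCV 4.12 (cv2) and the standard library are available. Lean on these libraries where they do the work, as an engineer would, in place of code of your own. Each camera call takes 0.05 s, during which the arm holds its last target. There are 200 camera calls.

## Working session

There is one attempt and no reset: what is moved stays moved. The work goes in short steps, Python scripts to look and compute and a tool call to move; the robot and the scene stay as the last step left them, time stands still between calls to the robot, and variables do not carry over. Pictures are saved under pics/ and viewed, at most 10 in all, crops included, and the job is handed in when it is done.

Besides the shell and the picture viewer there is one more tool, called after "Call:" by a JSON object that holds its "fn" and its "kwargs", one argument or row to a line. apply_moves: Moves the arm, as the interface text tells. Shift numbers are shares of 150 mm and turn numbers shares of pi rad, none past 1 either way. Its arguments: {"type":"object","properties":{"series":{"type":"array","items":{"type":"array"}}},"required":["series"]}

```bash
mkdir -p pics; ls; cat > h.py <<'E'
from cell import *
import numpy as np, cv2
from scipy.spatial.transform import Rotation as Ro
def ray(ci,u,v):
    d=np.array([(u-ci['cx'])/ci['fx'],(v-ci['cy'])/ci['fy']]);p=d.copy()
    for _ in range(20): p=d/(1+ci['k1']*(p@p))
    R=np.array(ci['R']);t=np.array(ci['t'])
    return -R.T@t, R.T@np.array([p[0],p[1],1])
def atz(ci,u,v,z):
    o,d=ray(ci,u,v); return o+d*(z-o[2])/d[2]
def proj(ci,X):
    c=np.array(ci['R'])@X+np.array(ci['t']);s=c[:2]/c[2];s=s*(1+ci['k1']*(s@s))
    return np.array([ci['fx']*s[0]+ci['cx'],ci['fy']*s[1]+ci['cy']])
def save(n,im): cv2.imwrite('pics/'+n+'.png',im[:,:,::-1])
E
python3 - <<'E'
from h import *
o=observe();print(o)
for c in("scene","top"):
    save(c+'0',get_image(c))
    print(camera_info(c))
    for t in("roll","unwinder","knob","stapler"):
        print(c,t,[(r['conf'],r['extent']) for r in recognise(t,c)][:4])
E
```

```text
pics
{'clock': 0.0, 'qpos': array([ 1.20718304e+00,  4.87554044e-02,  9.75574455e-02,  1.62201741e+00,
       -1.04636646e-05,  1.44300299e+00]), 'joint_velocities': array([ 0.00112508, -0.00096805, -0.00032723,  0.00096857,  0.00022609,
        0.00099262]), 'joint_efforts': array([ 1.92211119e-03, -3.38778126e+01,  3.20016325e+01,  2.03685486e-02,
       -1.05204310e-05,  3.46875723e-06]), 'position': array([0.12250814, 0.51003493, 0.30269431]), 'ee_rot': array([-0.36949909, -3.11920315,  0.00368902]), 'force': array([ 0.06850715, -0.34760525,  0.23019636]), 'ft_torque': array([0.02382881, 0.00845242, 0.00977111]), 'grip_force': 0.0, 'grip_width': 0.0851087780388884}
{'fx': 443.0459925828693, 'fy': 443.0459925828693, 'cx': 313.66633621682905, 'cy': 241.27981446744192, 'k1': -0.049603926571096094, 'R': array([[-0.46292163,  0.88619054,  0.01923241],
       [ 0.64319346,  0.3507581 , -0.68064009],
       [-0.60992273, -0.30271286, -0.73236547]]), 't': array([ 0.24286502, -0.28246628,  1.21683603])}
scene roll [(0.85, [253.1, 245.4, 60.9, 69.3]), (0.81, [211.1, 187.2, 57.3, 61.6]), (0
[... 231 characters left out ...]
12.7, 211.5, 39.7, 49.5]), (0.36, [346.0, 244.6, 107.3, 106.4])]
{'fx': 484.05162008828563, 'fy': 484.05162008828563, 'cx': 326.15300221348275, 'cy': 236.3884591942174, 'k1': -0.09246236854670568, 'R': array([[ 0.02354086, -0.99901429,  0.0376334 ],
       [-0.98416617, -0.02977314, -0.17472983],
       [ 0.17567806, -0.03292423, -0.98389695]]), 't': array([-0.03210146,  0.54935719,  0.83388845])}
top roll [(0.86, [395.2, 324.0, 69.8, 72.6]), (0.84, [296.2, 181.1, 63.2, 64.6])]
top unwinder [(0.66, [174.1, 211.3, 87.5, 103.4])]
top knob [(0.92, [197.4, 257.5, 23.7, 22.1])]
top stapler [(0.73, [198.0, 257.0, 25.0, 23.0]), (0.55, [302.6, 264.1, 27.0, 72.1]), (0.35, [383.6, 232.9, 65.6, 63.2])]
```

View pics/top0.png

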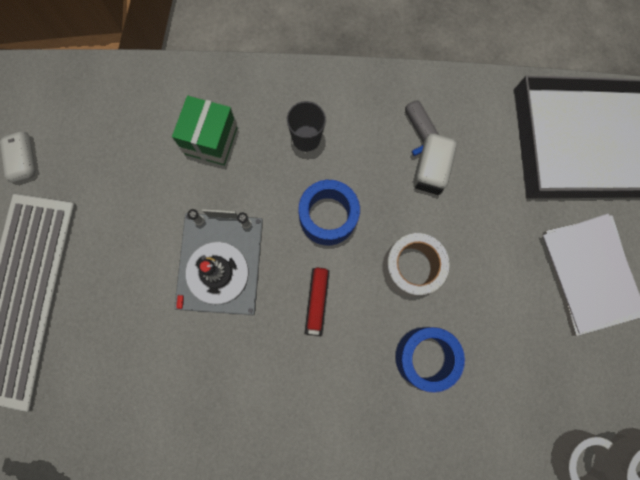

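View pics/scene0.png

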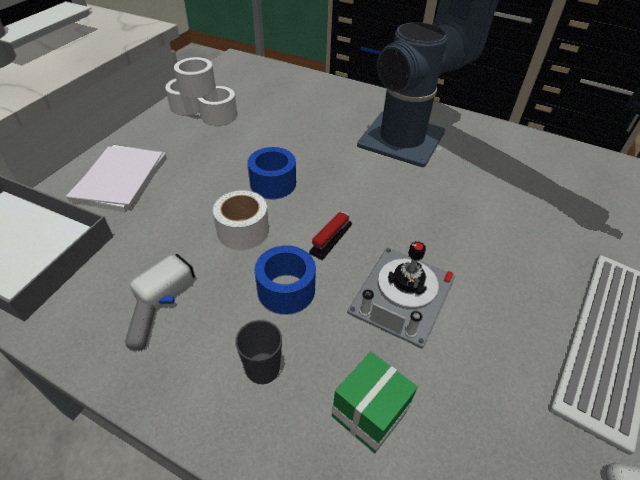

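The top view shows the white roll at about (418,264), the unwinder with its hub at (216,272) and the red cap at (207,266). The blue rolls at (330,212) and (431,359) are the decoys. The scene view agrees: roll at (241,218), knob at (417,248).

```bash
cat >> h.py <<'E'
from scipy.optimize import minimize
def cyl(ci,x,y,r,z0,z1):
    a=np.linspace(0,2*np.pi,60)
    P=[proj(ci,np.array([x+r*np.cos(t),y+r*np.sin(t),z])) for z in(z0,z1) for t in a]
    return cv2.convexHull(np.array(P,np.float32))
def fit(views,x0,r,z0,z1):
    # silhouette match on hull extents + IoU, all views
    def cost(p):
        s=0
        for ci,m in views:
            k=np.zeros(m.shape,np.uint8);S=4
            h=cyl(ci,p[0],p[1],r,z0,z1)
            cv2.fillConvexPoly(k,np.round(h*16).astype(np.int32),1,shift=4)
            s-= (k&m).sum()/(k|m).sum()
        return s
    best=minimize(cost,x0,method='Nelder-Mead',options=dict(initial_simplex=[x0,[x0[0]+.008,x0[1]],[x0[0],x0[1]+.008]],xatol=1e-4))
    return best.x,best.fun
def hull(m):
    m=m.astype(np.uint8);cs,_=cv2.findContours(m,cv2.RETR_EXTERNAL,cv2.CHAIN_APPROX_NONE)
    k=np.zeros(m.shape,np.uint8);cv2.fillConvexPoly(k,cv2.convexHull(max(cs,key=len)),1);return k
E
python3 - <<'E'
from h import *
im={c:get_image(c) for c in("scene","top")};ci={c:camera_info(c) for c in im}
def wm(c,u,v,w,t):
    I=im[c].astype(int);m=(I.min(2)>t)&(I.max(2)-I.min(2)<40)
    k=np.zeros(m.shape,bool);k[v-w:v+w,u-w:u+w]=1;return (m&k)
# roll
R={}
for c,u,v in(("top",418,264),("scene",241,218)):
    rs=[r for r in regions_of("roll",c)]
    for r in rs:
        l,t,w,h=r['extent']
        if abs(l+w/2-u)<15 and abs(t+h/2-v)<15: R[c]=hull(r['region']);print(c,r['conf'],r['extent']);break
    else: R[c]=hull(wm(c,u,v,42,105));print(c,'thr',cv2.boundingRect(R[c]))
x0=list(atz(ci['top'],418,264,.07)[:2])
for cs in(['top'],['scene'],['top','scene']): print('roll',cs,fit([(ci[c],R[c]) for c in cs if c in R],x0,.056,0,.07))
# flange
F={}
for c,u,v in(("top",216,272),("scene",408,282)):
    m=wm(c,u,v,40,150);F[c]=hull(m);print(cv2.boundingRect(F[c]))
x0=list(atz(ci['top'],216,272,.022)[:2])
for cs in(['top'],['scene'],['top','scene']): print('flange',cs,fit([(ci[c],F[c]) for c in cs],x0,.058,.0215,.022))
# knob red cap
for c,u,v in(("top",206,266),("scene",418,247)):
    I=im[c].astype(int);m=(I[:,:,0]>110)&(I[:,:,1]<70);k=np.zeros(m.shape,bool);k[v-15:v+15,u-15:u+15]=1
    vv,uu=np.nonzero(m&k);print('cap',c,len(uu),atz(ci[c],uu.mean(),vv.mean(),.124))
for c in im:
  for r in regions_of("knob",c)[:1]: print(c,r['extent'])
# posts
for u,v in((193,214),(243,217)): print('post',atz(ci['top'],u,v,.066))
for n,c,u,v,z in(('stap','top',318,270,.045),('stap','top',315,332,.045),('blue','top',330,212,.07),('blue2','top',431,358,.07)): print(n,atz(ci[c],u,v,z))
E
```

```text
top 0.66 [382.4, 230.6, 69.4, 66.2]
scene 0.85 [212.0, 191.6, 57.6, 54.1]
roll ['top'] (array([ 0.50160777, -0.18241471]), np.float64(-0.9663986214819069))
roll ['scene'] (array([ 0.50544729, -0.18498707]), np.float64(-0.9688904251641894))
roll ['top', 'scene'] (array([ 0.50360074, -0.18512302]), np.float64(-1.9067612160976648))
(186, 242, 61, 61)
(378, 259, 61, 48)
flange ['top'] (array([0.4822054 , 0.18460064]), np.float64(-0.9551098376313276))
flange ['scene'] (array([0.48153854, 0.18262247]), np.float64(-0.977165015079707))
flange ['top', 'scene'] (array([0.48228492, 0.18272992]), np.float64(-1.926409705919728))
cap top 74 [0.48100399 0.18453002 0.124     ]
cap scene 48 [0.48345632 0.18312859 0.124     ]
scene [400.5, 239.3, 25.5, 42.1]
top [195.9, 257.5, 24.0, 23.4]
post [0.58059827 0.22357366 0.066     ]
post [0.57779482 0.13332506 0.066     ]
stap [ 0.48852664 -0.00415725  0.045     ]
stap [ 0.37781398 -0.00171862  0.045     ]
blue [ 0.59097648 -0.02248983  0.07      ]
blue2 [ 0.33755832 -0.20361267  0.07      ]
```

```bash
cat >> h.py <<'E'
def to(x,y,z):
    o=observe();M=Ro.from_rotvec(o['ee_rot']).as_matrix()
    d=M.T@(np.array([x,y,z])-o['position'])
    print('t%.2f'%o['clock'],'pos',o['position'].round(4),'yaw_x',round(np.arctan2(M[1,0],M[0,0]),4),'tilt',M[:2,2].round(4),'q6 %.3f'%o['qpos'][5],'F',o['force'].round(2),'T',o['ft_torque'].round(3),'w %.4f'%o['grip_width'],'g %.1f'%o['grip_force'])
    print('shift units',(d/.15).round(4)); return o,M
E
python3 - <<'E'
from h import *
to(.482,.1835,.304)
E
```

```text
t0.80 pos [0.1226 0.5105 0.3039] yaw_x 2.9058 tilt [0. 0.] q6 1.443 F [ 0.26  0.57 -0.36] T [-0.045  0.004  0.027] w 0.0854 g 0.0
shift units [-2.8386e+00 -1.5598e+00 -4.0000e-04]
```

Call:
{"fn": "apply_moves", "kwargs": {
  "series": [
    [[-0.946, -0.52, 0], [0, 0, 0], 0],
    [[-0.946, -0.52, 0], [0, 0, 0], 0],
    [[-0.946, -0.52, 0], [0, 0, 0], 0],
    [[-0.946, -0.52, 0], [0, 0, 0], 0]
  ]
}}

```text
clock: 1.13
position: [0.2434, 0.4001, 0.304]
ee_rot: [0.368, 3.119, 0.0]
force: [1.1, 0.4, -0.0]
grip_width: 0.0853
grip_force: 0.0
```

Call:
{"fn": "apply_moves", "kwargs": {
  "series": [
    [[-0.946, -0.52, 0], [0, 0, 0], 0],
    [[-0.946, -0.52, 0], [0, 0, 0], 0],
    [[-0.946, -0.52, 0], [0, 0, 0], 0],
    [[-0.946, -0.52, 0], [0, 0, 0], 0]
  ]
}}

```text
clock: 1.47
position: [0.3636, 0.2906, 0.3042]
ee_rot: [0.37, 3.119, 0.001]
force: [1.1, 1.1, 0.0]
grip_width: 0.0853
grip_force: 0.0
```

Call:
{"fn": "apply_moves", "kwargs": {
  "series": [
    [[-0.946, -0.52, 0], [0, 0, 0], 0],
    [[-0.946, -0.52, 0], [0, 0, 0], 0],
    [[-0.946, -0.52, 0], [0, 0, 0], 0],
    [[-0.946, -0.52, 0], [0, 0, 0], 0],
    [[-0.946, -0.52, 0], [0, 0, 0], 0]
  ]
}}

```text
clock: 1.88
position: [0.4861, 0.1789, 0.3029]
ee_rot: [0.381, 3.116, -0.004]
force: [-0.6, 0.9, 0.8]
grip_width: 0.0853
grip_force: 0.0
```

```bash
python3 - <<'E'
from h import *
o,M=to(.482,.1835,.304)
ci=camera_info("wrist");I=get_image("wrist");save('w1',I)
print(proj(ci,np.array([.482,.1835,.122])),ci['R'],ci['t'])
J=I.astype(int);m=(J[:,:,0]>110)&(J[:,:,1]<70);n,l,s,c=cv2.connectedComponentsWithStats(m.astype(np.uint8))
for i in range(1,n):
    if s[i,4]>60: print(s[i],c[i],atz(ci,*c[i],.122))
print([(r['conf'],r['extent']) for r in recognise("knob","wrist")])
E
```

```text
t1.88 pos [0.4861 0.1789 0.3029] yaw_x 2.8985 tilt [ 0.002  -0.0028] q6 0.468 F [-0.58  0.95  0.77] T [0.029 0.004 0.028] w 0.0853 g 0.0
shift units [ 0.0339  0.0233 -0.0073]
[322.16083924 227.07800065] [[ 0.24097871  0.97052848 -0.00193135]
 [ 0.92349341 -0.22868716  0.30799694]
 [ 0.29847812 -0.07600429 -0.95138539]] [-0.29104314 -0.44865307  0.24744489]
[375  97  17  33 387] [383.28165375 112.65891473] [0.42274437 0.23490956 0.122     ]
[  61  134   60  136 3773] [ 90.42724622 200.69732309] [0.43020625 0.04627061 0.122     ]
[311 217  26  26 489] [323.89161554 229.02453988] [0.48352529 0.18426677 0.122     ]
[(0.95, [299.5, 185.1, 45.8, 68.3])]
```

View pics/w1.png

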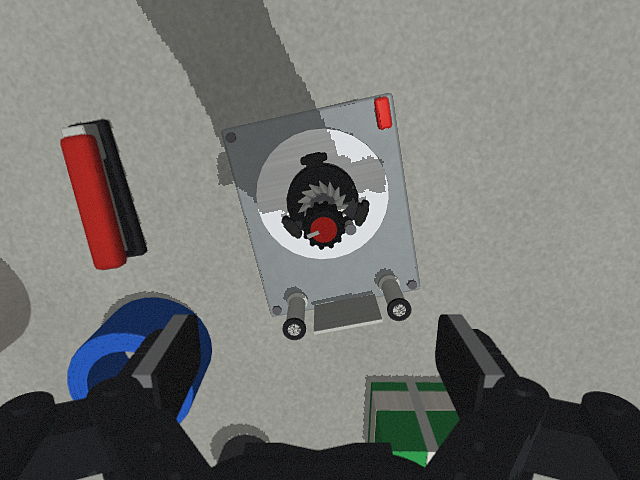

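The wrist view shows the red knob cap at (324,229), the flange centred near (322,193), and the posts at (294,327) and (399,308). I'll repeat the measurement once the arm has settled.

```bash
python3 - <<'E'
from h import *
for k in range(3):
    I=get_image("wrist");ci=camera_info("wrist");o=observe()
    J=I.astype(int);m=(J[:,:,0]>110)&(J[:,:,1]<70);m[:, :250]=0;m[:180]=0
    v,u=np.nonzero(m);print(atz(ci,(u.min()+u.max())/2,(v.min()+v.max())/2,.122),o['position'])
    m=((J.min(2)>190)).astype(np.uint8);m[:110]=0;m[270:]=0;m[:,:240]=0;m[:,400:]=0
    print(cv2.boundingRect(m))
M=Ro.from_rotvec(o['ee_rot']).as_matrix()
to(.4832,.1838,.304)
c=ci;Rc=np.array(c['R']);print('cam in tool',M.T@(-Rc.T@np.array(c['t'])-o['position']))
# flange ellipse from hull of bright+dark metal edge: manual left/right/top/bottom 
E
```

```text
[0.48323539 0.18452798 0.122     ] [0.48180925 0.18324658 0.30372422]
(255, 136, 130, 129)
[0.48344279 0.18436615 0.122     ] [0.48137726 0.18388473 0.30394121]
(254, 138, 130, 127)
[0.48351435 0.18403943 0.122     ] [0.48116516 0.18429802 0.30409265]
(252, 139, 131, 127)
t2.13 pos [0.4812 0.1843 0.3041] yaw_x 2.9071 tilt [-0.0003  0.0004] q6 0.470 F [ 0.27  0.51 -0.21] T [-0.007 -0.013 -0.02 ] w 0.0852 g 0.0
shift units [-0.014  -0.0001  0.0006]
cam in tool [ 0.07786859  0.00086319 -0.07026928]
```

Call:
{"fn": "apply_moves", "kwargs": {
  "series": [
    [[-0.012, 0, 0.2], [0, 0, 0], 0.3],
    [[-0.012, 0, 0.4], [0, 0, 0], 0.3],
    [[-0.012, 0, 0.6], [0, 0, 0], 0.3],
    [[-0.012, 0, 0.8], [0, 0, 0], 0.3],
    [[-0.012, 0, 0.947], [0, 0, 0], 0.3],
    [[-0.012, 0, 0.947], [0, 0, 0], 0.3],
    [[-0.012, 0, 0.947], [0, 0, 0], 0.3]
  ]
}}

```text
clock: 2.72
position: [0.4817, 0.1839, 0.1609]
ee_rot: [-0.366, -3.117, 0.002]
force: [0.4, -0.8, 0.6]
grip_width: 0.0599
grip_force: 0.0
```

```bash
python3 - <<'E'
from h import *
to(.483,.184,.162)
E
```

```text
t2.72 pos [0.4817 0.1839 0.1609] yaw_x 2.908 tilt [-0.0033 -0.0007] q6 0.468 F [ 0.37 -0.78  0.58] T [ 0.008 -0.031  0.031] w 0.0599 g 0.0
shift units [-0.008   0.0025 -0.0076]
```

Call:
{"fn": "apply_moves", "kwargs": {
  "series": [
    [[-0.006, 0, 0], [0, 0, 0], 0.5],
    [[-0.006, 0, 0], [0, 0, 0], 0.6],
    [[-0.006, 0, 0], [0, 0, 0], 1],
    [[-0.006, 0, 0], [0, 0, 0], 1],
    [[-0.006, 0, 0], [0, 0, 0], 1],
    [[-0.006, 0, 0], [0, 0, 0], 1]
  ]
}}

```text
clock: 3.22
position: [0.4858, 0.183, 0.1637]
ee_rot: [0.369, 3.116, 0.002]
force: [0.6, 0.1, 5.1]
grip_width: 0.0239
grip_force: 58.7
```

```bash
cat >> h.py <<'E'
def avg(n=4):
    L=[]
    for _ in range(n):
        o=observe();L.append(o);get_image("top")
    f=lambda k:np.mean([np.atleast_1d(o[k]) for o in L],0)
    M=Ro.from_rotvec(L[-1]['ee_rot']).as_matrix()
    yaw=np.unwrap([np.arctan2(*(Ro.from_rotvec(o['ee_rot']).as_matrix()[1::-1,0])) for o in L]).mean()
    print('t%.2f'%L[-1]['clock'],'pos',f('position').round(4),'yaw %.4f'%yaw,'q6 %.4f'%f('qpos')[5],'F',f('force').round(2),'T',f('ft_torque').round(3),'w %.4f'%f('grip_width')[0],'g %.1f'%f('grip_force')[0])
E
python3 -c "
from h import *
avg()"
```

```text
t3.37 pos [0.4857 0.183  0.1634] yaw 2.9056 q6 0.4671 F [ 1.06 -0.57  5.25] T [-0.016 -0.174 -0.019] w 0.0243 g 58.8
```

Call:
{"fn": "apply_moves", "kwargs": {
  "series": [
    [[0, 0, 0.02], [0, 0, 0], 1],
    [[0, 0, 0.04], [0, 0, 0], 1],
    [[0, 0, 0.055], [0, 0, 0], 1],
    [[0, 0, 0.055], [0, 0, 0], 1],
    [[0, 0, 0.055], [0, 0, 0], 1]
  ]
}}

```text
clock: 3.83
position: [0.486, 0.1829, 0.1566]
ee_rot: [0.369, 3.115, 0.001]
force: [-0.6, -1.6, 12.8]
grip_width: 0.0245
grip_force: 59.7
```

```bash
python3 -c "
from h import *
avg()"
```

```text
t3.98 pos [0.486  0.1829 0.1566] yaw 2.9055 q6 0.4671 F [-0.84 -1.47 13.46] T [-0.274  0.196 -0.027] w 0.0243 g 59.7
```

Call:
{"fn": "apply_moves", "kwargs": {
  "series": [
    [[0, 0, 0.01], [0, 0, -0.02], 1],
    [[0, 0, 0.01], [0, 0, -0.055], 1],
    [[0, 0, 0.01], [0, 0, -0.09], 1],
    [[0, 0, 0.01], [0, 0, -0.125], 1],
    [[0, 0, 0.01], [0, 0, -0.16], 1],
    [[0, 0, 0.01], [0, 0, -0.195], 1],
    [[0, 0, 0.01], [0, 0, -0.23], 1],
    [[0, 0, 0.01], [0, 0, -0.265], 1],
    [[0, 0, 0.01], [0, 0, -0.3], 1],
    [[0, 0, 0.01], [0, 0, -0.335], 1]
  ]
}}

```text
clock: 4.87
position: [0.4853, 0.185, 0.1565]
ee_rot: [-1.254, 2.874, 0.007]
force: [-3.7, 4.0, 19.3]
grip_width: 0.0244
grip_force: 60.2
```

```bash
python3 -c "
from h import *
avg(2);I=get_image('wrist');save('w2',I)"
```

```text
t4.92 pos [0.4853 0.185  0.1565] yaw -2.3168 q6 -0.5924 F [-3.92  3.62 19.1 ] T [ 0.944  1.272 -0.041] w 0.0244 g 60.1
```

View pics/w2.png

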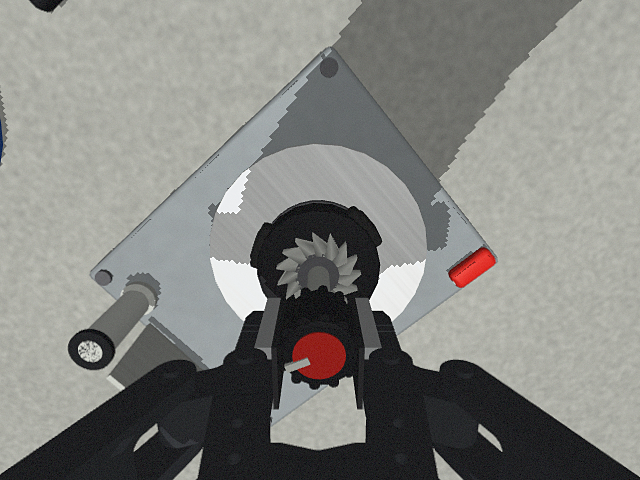

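The knob is gripped squarely: cap at (319,355), pads at about u = 268 and 368, and the shoes appear to be drawing in. I'll go on to the stop in smaller steps.

Call:
{"fn": "apply_moves", "kwargs": {
  "series": [
    [[0, 0, 0], [0, 0, -0.025], 1],
    [[0, 0, 0], [0, 0, -0.05], 1],
    [[0, 0, 0], [0, 0, -0.07], 1],
    [[0, 0, 0], [0, 0, -0.07], 1]
  ]
}}

```text
clock: 5.35
position: [0.4848, 0.1852, 0.1565]
ee_rot: [-1.558, 2.722, 0.008]
force: [-4.7, 4.0, 20.5]
grip_width: 0.0243
grip_force: 60.2
```

```bash
python3 -c "
from h import *
avg(2)"
```

```text
t5.40 pos [0.4848 0.1852 0.1565] yaw -2.1024 q6 -0.8064 F [-4.6   3.9  20.57] T [0.904 1.538 0.075] w 0.0244 g 60.2
```

Call:
{"fn": "apply_moves", "kwargs": {
  "series": [
    [[0, 0, 0], [0, 0, -0.01], 1],
    [[0, 0, 0], [0, 0, -0.02], 1],
    [[0, 0, 0], [0, 0, -0.03], 1],
    [[0, 0, 0], [0, 0, -0.03], 1]
  ]
}}

```text
clock: 5.78
position: [0.4845, 0.1853, 0.1565]
ee_rot: [-1.683, 2.646, 0.008]
force: [-6.5, 4.7, 19.7]
grip_width: 0.0244
grip_force: 60.3
```

```bash
python3 -c "
from h import *
avg(3)"
```

```text
t5.88 pos [0.4845 0.1853 0.1565] yaw -2.0090 q6 -0.8998 F [-6.22  4.23 20.06] T [0.936 1.703 0.02 ] w 0.0245 g 60.3
```

Call:
{"fn": "apply_moves", "kwargs": {
  "series": [
    [[0, 0, 0], [0, 0, -0.01], 1],
    [[0, 0, 0], [0, 0, -0.02], 1],
    [[0, 0, 0], [0, 0, -0.025], 1],
    [[0, 0, 0], [0, 0, -0.025], 1]
  ]
}}

```text
clock: 6.27
position: [0.4844, 0.1852, 0.1565]
ee_rot: [-1.781, 2.582, 0.008]
force: [-5.9, 4.9, 20.1]
grip_width: 0.0247
grip_force: 60.4
```

```bash
python3 -c "
from h import *
avg(3)"
```

```text
t6.37 pos [0.4844 0.1852 0.1565] yaw -1.9344 q6 -0.9747 F [-6.1   4.55 20.94] T [ 1.023  1.864 -1.081] w 0.0244 g 60.4
```

Call:
{"fn": "apply_moves", "kwargs": {
  "series": [
    [[0, 0, -0.01], [0, 0, 0.01], 1],
    [[0, 0, -0.03], [0, 0, 0.015], 1],
    [[0, 0, -0.05], [0, 0, 0.015], 1],
    [[0, 0, -0.065], [0, 0, 0.015], 1],
    [[0, 0, -0.065], [0, 0, 0.015], 1]
  ]
}}

```text
clock: 6.83
position: [0.4839, 0.1845, 0.1622]
ee_rot: [-1.724, 2.625, 0.008]
force: [-0.8, 5.5, 4.5]
grip_width: 0.0246
grip_force: 58.8
```

```bash
python3 -c "
from h import *
avg(3)"
```

```text
t6.93 pos [0.4839 0.1845 0.1621] yaw -1.9793 q6 -0.9300 F [-1.28  5.46  4.94] T [ 1.315  0.494 -0.4  ] w 0.0245 g 58.8
```

Call:
{"fn": "apply_moves", "kwargs": {
  "series": [
    [[0, 0, -0.015], [0, 0, 0.008], 1],
    [[0, 0, -0.02], [0, 0, 0.008], 1],
    [[0, 0, -0.02], [0, 0, 0.008], 1]
  ]
}}

```text
clock: 7.23
position: [0.4838, 0.1845, 0.1644]
ee_rot: [-1.693, 2.646, 0.008]
force: [-0.2, 4.8, 3.2]
grip_width: 0.0243
grip_force: 58.7
```

```bash
python3 -c "
from h import *
avg(3)"
```

```text
t7.33 pos [0.4838 0.1845 0.1644] yaw -2.0032 q6 -0.9060 F [-0.87  5.51  3.61] T [ 1.311  0.333 -0.052] w 0.0244 g 58.7
```

Call:
{"fn": "apply_moves", "kwargs": {
  "series": [
    [[0, 0, 0], [0, 0, 0], 0.3],
    [[0, 0, 0], [0, 0, 0], 0.3],
    [[0, 0, 0], [0, 0, 0], 0.3],
    [[0, 0, -0.2], [0, 0, 0], 0.3],
    [[0, 0, -0.45], [0, 0, 0], 0.3],
    [[0, 0, -0.7], [0, 0, 0], 0.3],
    [[0, 0, -0.8], [0, 0, 0], 0.3],
    [[0, 0, -0.8], [0, 0, 0], 0.3]
  ]
}}

```text
clock: 8.05
position: [0.4865, 0.1828, 0.29]
ee_rot: [-1.687, 2.641, -0.006]
force: [0.4, 0.1, 0.0]
grip_width: 0.0597
grip_force: 0.0
```

```bash
python3 - <<'E'
from h import *
I=get_image("wrist");ci=camera_info("wrist");o=observe()
J=I.astype(int);m=(J[:,:,0]>110)&(J[:,:,1]<70)
n,l,s,c=cv2.connectedComponentsWithStats(m.astype(np.uint8))
for i in range(1,n):
    if s[i,4]>150: print(s[i],atz(ci,s[i][0]+s[i][2]/2-.5,s[i][1]+s[i][3]/2-.5,.122))
save('w3',I)
to(.4608,-.1649,.284)
E
```

```text
[312 227  27  26 530] [0.48178763 0.18302036 0.122     ]
[398 232  29  20 310] [0.4345457  0.20623454 0.122     ]
t8.10 pos [0.4857 0.1827 0.2872] yaw_x -2.0049 tilt [0.0047 0.0003] q6 -0.906 F [-0.28  0.31 -0.14] T [ 0.005 -0.021 -0.011] w 0.0598 g 0.0
shift units [ 2.1721 -0.8239  0.02  ]
```

View pics/w3.png

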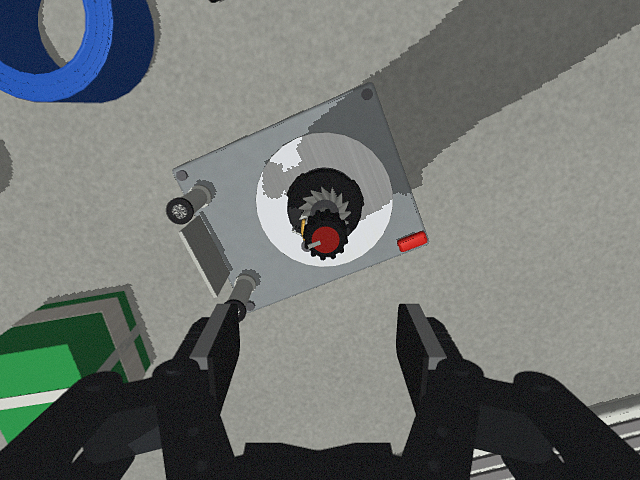

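The shoes have retracted inside the drum, and the knob (cap at (325,240)) is up. Next I'll move to the roll.

Call:
{"fn": "apply_moves", "kwargs": {
  "series": [
    [[0.724, -0.275, 0], [0, 0, 0], 0],
    [[0.724, -0.275, 0], [0, 0, 0], 0],
    [[0.724, -0.275, 0], [0, 0, 0], 0]
  ]
}}

```text
clock: 8.35
position: [0.475, 0.0652, 0.2823]
ee_rot: [1.691, -2.643, -0.002]
force: [0.9, 0.5, -0.7]
grip_width: 0.0852
grip_force: 0.0
```

Call:
{"fn": "apply_moves", "kwargs": {
  "series": [
    [[0.724, -0.275, 0], [0, 0, 0], 0],
    [[0.724, -0.275, 0], [0, 0, 0], 0],
    [[0.724, -0.275, 0], [0, 0, 0], 0]
  ]
}}

```text
clock: 8.6
position: [0.4666, -0.0514, 0.2822]
ee_rot: [1.688, -2.645, -0.003]
force: [1.7, -0.2, 0.0]
grip_width: 0.0853
grip_force: 0.0
```

Call:
{"fn": "apply_moves", "kwargs": {
  "series": [
    [[0.724, -0.275, 0.05], [0, 0, 0], 0],
    [[0.724, -0.275, 0.05], [0, 0, 0], 0],
    [[0.724, -0.275, 0.05], [0, 0, 0], 0],
    [[0.724, -0.275, 0.05], [0, 0, 0], 0],
    [[0.724, -0.275, 0.05], [0, 0, 0], 0]
  ]
}}

```text
clock: 9.02
position: [0.4585, -0.1662, 0.2745]
ee_rot: [1.684, -2.649, -0.007]
force: [-0.6, -0.2, -0.2]
grip_width: 0.0857
grip_force: 0.0
```

```bash
python3 - <<'E'
from h import *
for k in range(2):
    I=get_image("wrist");ci=camera_info("wrist");o=observe()
    p=proj(ci,np.array([.5035,-.1845,.035]));rs=regions_of("roll","wrist")
    for r in rs:
        l,t,w,h=r['extent'];print(p.round(),r['conf'],r['extent'])
        if abs(l+w/2-p[0])<30 and abs(t+h/2-p[1])<30: print(fit([(ci,hull(r['region']))],[.5035,-.1845],.056,0,.07),ci and o['position'])
save('w4',I)
to(.4608,-.1649,.28)
E
```

```text
[254. 214.] 0.91 [166.8, 146.5, 157.9, 159.4]
(array([ 0.50595816, -0.18154275]), np.float64(-0.9886495925494762)) [ 0.45883067 -0.16498224  0.27509382]
[254. 214.] 0.85 [362.3, 0.0, 187.2, 175.9]
[254. 214.] 0.58 [177.8, 343.6, 129.6, 124.0]
[255. 212.] 0.86 [178.2, 339.6, 127.8, 128.6]
[255. 212.] 0.64 [165.9, 143.9, 157.0, 159.4]
(array([ 0.50606739, -0.18240711]), np.float64(-0.988267938856976)) [ 0.45948907 -0.16382625  0.27613232]
[255. 212.] 0.56 [365.3, 3.2, 185.1, 170.5]
t9.22 pos [ 0.4597 -0.1636  0.2766] yaw_x -2.0028 tilt [-0.0014  0.0009] q6 -1.618 F [ 0.1   0.16 -0.01] T [-0.015  0.017  0.02 ] w 0.0851 g 0.0
shift units [ 0.005  -0.0101 -0.0227]
```

View pics/w4.png

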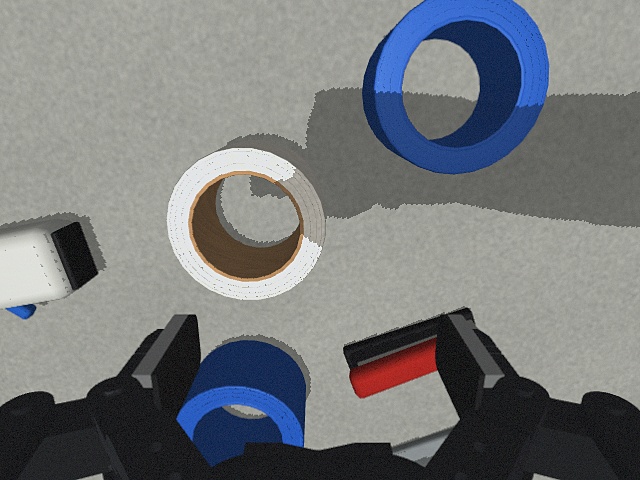

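The white roll's outline is at (246,224), matching the fitted cylinder with an IoU of 0.99. I'll descend onto the near wall.

Call:
{"fn": "apply_moves", "kwargs": {
  "series": [
    [[-0.009, -0.016, 0.2], [0, 0, 0], 0],
    [[-0.009, -0.016, 0.4], [0, 0, 0], 0],
    [[-0.009, -0.016, 0.6], [0, 0, 0], 0],
    [[-0.009, -0.016, 0.7], [0, 0, 0], 0],
    [[-0.009, -0.016, 0.8], [0, 0, 0], 0],
    [[-0.009, -0.016, 0.8], [0, 0, 0], 0]
  ]
}}

```text
clock: 9.72
position: [0.4606, -0.162, 0.1534]
ee_rot: [1.693, -2.642, -0.01]
force: [0.0, 0.5, -0.1]
grip_width: 0.0851
grip_force: 0.0
```

```bash
python3 - <<'E'
from h import *
avg(3);I=get_image("wrist");save('w5',I)
to(.4623,-.1634,.121)
E
```

```text
t9.82 pos [ 0.4616 -0.1626  0.1553] yaw -2.0022 q6 -1.6153 F [-0.33  0.33 -0.06] T [ 0.001 -0.007  0.005] w 0.0854 g 0.0
t9.92 pos [ 0.4636 -0.1643  0.1589] yaw_x -2.0033 tilt [ 0.0022 -0.0011] q6 -1.615 F [ 0.49 -0.25 -0.19] T [-0.059  0.044  0.013] w 0.0856 g 0.0
shift units [-0.0021  0.0108  0.2526]
```

View pics/w5.png

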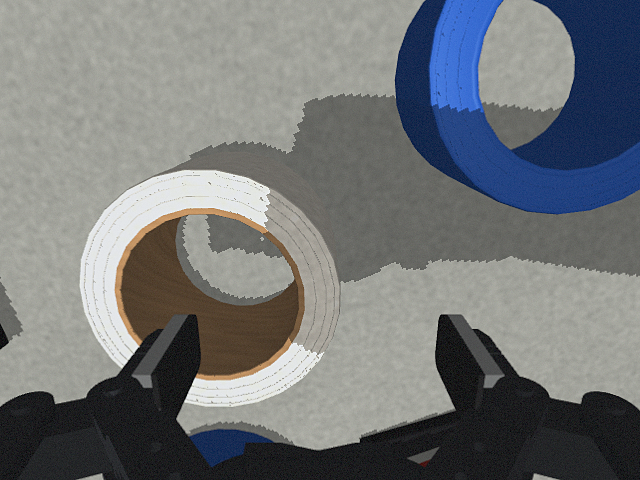

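The roll's top ring is centred at (210,288), with the left pad above the core and the right pad outside the wall. One more fit from this close before the final descent.

```bash
python3 - <<'E'
from h import *
for k in range(2):
    I=get_image("wrist");ci=camera_info("wrist");o=observe()
    J=I.astype(int)
    # inner brown/orange core rim at top face: fit points along rim r=.038 z=.07
    m=((J[:,:,0]-J[:,:,2]>60)&(J[:,:,0]>120)).astype(np.uint8)
    v,u=np.nonzero(m);k2=(u<310)&(u>100);u,v=u[k2],v[k2]
    P=np.array([atz(ci,a,b,.07)[:2] for a,b in zip(u,v)])
    from scipy.optimize import least_squares
    s=least_squares(lambda p:np.hypot(P[:,0]-p[0],P[:,1]-p[1])-.038,[.505,-.183],loss='soft_l1',f_scale=.001)
    s2=least_squares(lambda p:np.hypot(P[:,0]-p[0],P[:,1]-p[1])-p[2],[.505,-.183,.038],loss='soft_l1',f_scale=.001)
    print(len(u),s.x,s2.x,s.cost,o['position'])
    for r in regions_of("roll","wrist"):
        l,t,w,h=r['extent']
        if abs(l+w/2-210)<30: print(r['extent'],fit([(ci,hull(r['region']))],[.505,-.183],.056,0,.07))
    print(proj(ci,np.array([*o['position'][:2],.07])),proj(ci,np.array([*s.x,.07])))
E
```

```text
2068 [ 0.50619183 -0.18344356] [ 0.50584116 -0.18280536  0.03918807] 0.001177435076562715 [ 0.46370473 -0.16456928  0.15915244]
[85.0, 155.4, 257.7, 252.3] (array([ 0.50538431, -0.18281216]), np.float64(-0.9813754934738671))
[191.1, 427.6, 81.6, 37.1] (array([ 0.505, -0.183]), np.float64(0.0))
[318.34499496 297.3538769 ] [210.22748324 298.58203132]
2057 [ 0.50561762 -0.18326052] [ 0.50526469 -0.1827216   0.03908722] 0.0010657912052690992 [ 0.46359399 -0.16485497  0.15902214]
[190.1, 426.3, 83.1, 41.6] (array([ 0.505, -0.183]), np.float64(0.0))
[85.2, 153.2, 258.6, 260.1] (array([ 0.50467472, -0.18288701]), np.float64(-0.9810010754108258))
[318.24130471 297.43194497] [211.50891087 299.21155726]
```

Call:
{"fn": "apply_moves", "kwargs": {
  "series": [
    [[0, 0.007, 0.1], [0, 0, 0], 0],
    [[0, 0.007, 0.2], [0, 0, 0], 0],
    [[0, 0.007, 0.253], [0, 0, 0], 0],
    [[0, 0.007, 0.253], [0, 0, 0], 0.3],
    [[0, 0.007, 0.253], [0, 0, 0], 0.5],
    [[0, 0.007, 0.253], [0, 0, 0], 0.65],
    [[0, 0.007, 0.253], [0, 0, 0], 1],
    [[0, 0.007, 0.253], [0, 0, 0], 1],
    [[0, 0.007, 0.253], [0, 0, 0], 1],
    [[0, 0.007, 0.253], [0, 0, 0], 1]
  ]
}}

```text
clock: 10.95
position: [0.4623, -0.1645, 0.1205]
ee_rot: [-1.691, 2.647, -0.003]
force: [0.6, -0.3, 3.6]
grip_width: 0.0172
grip_force: 55.6
```

```bash
python3 - <<'E'
from h import *
avg(3)
E
```

```text
t11.05 pos [ 0.4623 -0.1645  0.1206] yaw -2.0046 q6 -1.6154 F [-0.56  0.1   4.24] T [-0.028  0.166 -0.064] w 0.0173 g 55.6
```

Call:
{"fn": "apply_moves", "kwargs": {
  "series": [
    [[0, 0, -0.05], [0, 0, 0], 1],
    [[0, 0, -0.15], [0, 0, 0], 1],
    [[0, 0, -0.3], [0, 0, 0], 1],
    [[0, 0, -0.45], [0, 0, 0], 1],
    [[0, 0, -0.6], [0, 0, 0], 1],
    [[0, 0, -0.75], [0, 0, 0], 1],
    [[0, 0, -0.9], [0, 0, 0], 1],
    [[0, 0, -0.97], [0, 0, 0], 1],
    [[0, 0, -0.97], [0, 0, 0], 1]
  ]
}}

```text
clock: 11.85
position: [0.4625, -0.1645, 0.2671]
ee_rot: [-1.691, 2.646, -0.005]
force: [0.5, -0.1, -3.2]
grip_width: 0.0171
grip_force: 55.9
```

```bash
python3 - <<'E'
from h import *
avg(3);I=get_image("wrist");save('w6',I)
to(.4832-.0428,.1835+.0192,.266)
E
```

```text
t11.95 pos [ 0.4619 -0.1642  0.2653] yaw -2.0044 q6 -1.6156 F [ 0.91  0.04 -4.08] T [0.035 0.17  0.018] w 0.0169 g 55.9
t12.05 pos [ 0.4607 -0.1636  0.2624] yaw_x -2.0045 tilt [-0.0041  0.0021] q6 -1.616 F [-0.12 -0.66 -4.97] T [ 0.05   0.157 -0.05 ] w 0.0171 g 55.9
shift units [-2.1592  1.1496 -0.0181]
```

View pics/w6.png

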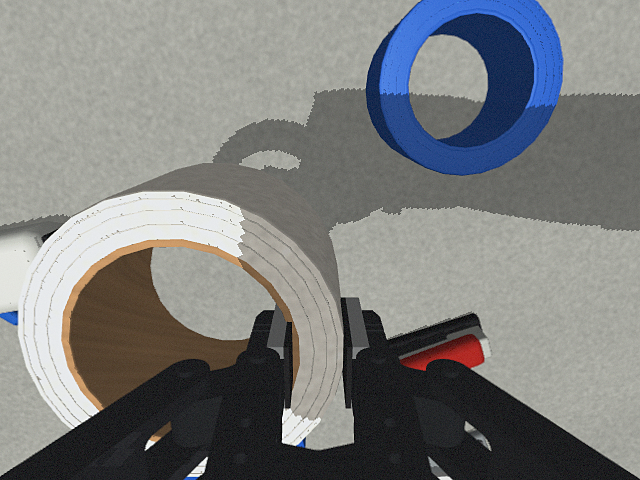

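The roll is lifted, with its wall between the pads at u 290 to 345 and its core rim centred near (180,340). I'll measure its centre in the tool frame.

```bash
cat > rc.py <<'E'
from h import *
from scipy.optimize import least_squares
def rollc():
    I=get_image("wrist");ci=camera_info("wrist");o=observe()
    J=I.astype(int);m=((J[:,:,0]-J[:,:,2]>60)&(J[:,:,0]>120)&(J[:,:,0]-J[:,:,1]<110))
    v,u=np.nonzero(m);k=(u<300)&(u>50)&(v<440);u,v=u[k],v[k]
    M=Ro.from_rotvec(o['ee_rot']).as_matrix()
    Rc=np.array(ci['R']);cam=-Rc.T@np.array(ci['t'])
    # use nominal camera mounting: camera info pose relative to the same reading
    zt=o['position'][2]-.051
    P=np.array([atz(ci,a,b,zt) for a,b in zip(u,v)])
    T=(P-o['position'])@M
    s=least_squares(lambda p:np.hypot(T[:,0]-p[0],T[:,1]-p[1])-.038,[0,-.047],loss='soft_l1',f_scale=.001)
    s3=least_squares(lambda p:np.hypot(T[:,0]-p[0],T[:,1]-p[1])-p[2],[0,-.047,.038],loss='soft_l1',f_scale=.001)
    print('roll centre in tool',s.x.round(4),s3.x.round(4),len(u),'world',(o['position']+M@np.array([*s.x,0])).round(4))
    return s.x
if __name__=='__main__':
    for _ in range(3): rollc()
    print(Ro.from_rotvec(observe()['ee_rot']).as_matrix().round(3))
    avg(3)
E
python3 rc.py
```

```text
roll centre in tool [-0.0007 -0.0473] [-0.0018 -0.0465  0.0391] 2586 world [ 0.504  -0.1828  0.2622]
roll centre in tool [-0.0008 -0.0474] [-0.0019 -0.0466  0.0391] 2595 world [ 0.5041 -0.1828  0.2624]
roll centre in tool [-0.0008 -0.0474] [-0.0019 -0.0465  0.0392] 2602 world [ 0.5043 -0.1829  0.2628]
[[-0.42  -0.907 -0.003]
 [-0.907  0.42   0.002]
 [-0.     0.004 -1.   ]]
t12.30 pos [ 0.4611 -0.1638  0.2634] yaw -2.0045 q6 -1.6156 F [ 0.34 -0.17 -3.46] T [0.072 0.168 0.031] w 0.0173 g 55.9
```

Call:
{"fn": "apply_moves", "kwargs": {
  "series": [
    [[-0.15, 0.08, 0], [0, 0, 0], 1],
    [[-0.35, 0.188, 0], [0, 0, 0], 1],
    [[-0.55, 0.295, 0], [0, 0, 0], 1],
    [[-0.718, 0.385, 0], [0, 0, 0], 1]
  ]
}}

```text
clock: 12.68
position: [0.4541, -0.0405, 0.2648]
ee_rot: [-1.691, 2.647, 0.001]
force: [1.2, 0.7, -3.9]
grip_width: 0.017
grip_force: 64.5
```

Call:
{"fn": "apply_moves", "kwargs": {
  "series": [
    [[-0.2, 0.107, 0], [0, 0, 0], 1],
    [[-0.4, 0.214, 0], [0, 0, 0], 1],
    [[-0.6, 0.322, 0], [0, 0, 0], 1],
    [[-0.718, 0.385, 0], [0, 0, 0], 1]
  ]
}}

```text
clock: 13.02
position: [0.4467, 0.0829, 0.265]
ee_rot: [-1.694, 2.644, 0.003]
force: [0.1, -0.0, -3.8]
grip_width: 0.0171
grip_force: 65.1
```

Call:
{"fn": "apply_moves", "kwargs": {
  "series": [
    [[-0.2, 0.107, 0], [0, 0, 0], 1],
    [[-0.4, 0.214, 0], [0, 0, 0], 1],
    [[-0.55, 0.295, 0], [0, 0, 0], 1],
    [[-0.65, 0.349, 0], [0, 0, 0], 1],
    [[-0.718, 0.385, 0], [0, 0, 0], 1],
    [[-0.718, 0.385, 0], [0, 0, 0], 1],
    [[-0.718, 0.385, 0], [0, 0, 0], 1]
  ]
}}

```text
clock: 13.6
position: [0.4402, 0.2019, 0.2648]
ee_rot: [1.692, -2.646, 0.001]
force: [-0.8, -0.2, -3.1]
grip_width: 0.0166
grip_force: 65.2
```

```bash
python3 - <<'E'
from rc import *
avg(4)
for _ in range(2): rollc()
I=get_image("wrist");ci=camera_info("wrist");save('w7',I)
J=I.astype(int);m=(J[:,:,0]>100)&(J[:,:,1]<60)&(J[:,:,2]<60)
n,l,s,c=cv2.connectedComponentsWithStats(m.astype(np.uint8))
for i in range(1,n):
    if s[i,4]>100: print(s[i],atz(ci,*c[i],.122))
to(.4401,.2021,.143)
E
```

```text
t13.75 pos [0.4404 0.2013 0.2648] yaw -2.0050 q6 -0.8461 F [-0.56 -0.2  -3.73] T [ 0.027  0.125 -0.011] w 0.0171 g 65.2
roll centre in tool [-0.0008 -0.048 ] [-0.0018 -0.0469  0.0393] 2294 world [0.4844 0.1813 0.2649]
roll centre in tool [-0.0008 -0.048 ] [-0.0017 -0.0469  0.0392] 2303 world [0.4844 0.1814 0.265 ]
[341 245  32  21 286] [0.42087555 0.21074514 0.122     ]
[223 261  22  14 155] [0.48676142 0.18890196 0.122     ]
t13.95 pos [0.4405 0.2012 0.265 ] yaw_x -2.0059 tilt [ 0.0001 -0.0001] q6 -0.846 F [-0.26 -0.6  -4.17] T [0.078 0.147 0.006] w 0.0174 g 65.2
shift units [-0.0047  0.005   0.8131]
```

View pics/w7.png

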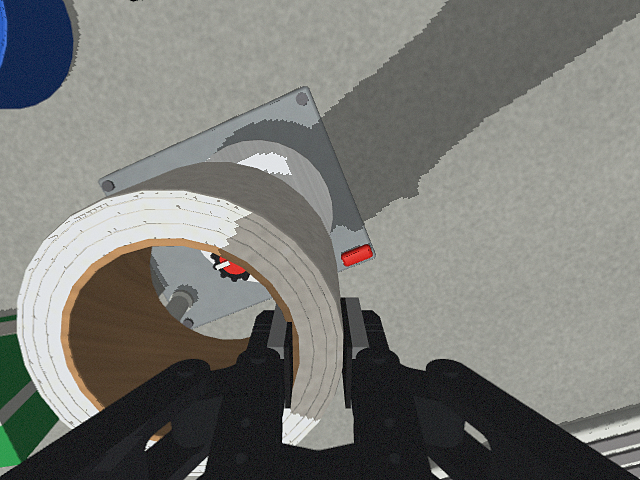

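The red cap at (233,263) shows through the core with the core rim clear of it all round, so the roll is over the hub. I'll lower it slowly.

Call:
{"fn": "apply_moves", "kwargs": {
  "series": [
    [[-0.005, 0.004, 0.08], [0, 0, 0], 1],
    [[-0.005, 0.004, 0.16], [0, 0, 0], 1],
    [[-0.005, 0.004, 0.24], [0, 0, 0], 1],
    [[-0.005, 0.004, 0.32], [0, 0, 0], 1],
    [[-0.005, 0.004, 0.4], [0, 0, 0], 1],
    [[-0.005, 0.004, 0.48], [0, 0, 0], 1],
    [[-0.005, 0.004, 0.56], [0, 0, 0], 1],
    [[-0.005, 0.004, 0.62], [0, 0, 0], 1],
    [[-0.005, 0.004, 0.62], [0, 0, 0], 1]
  ]
}}

```text
clock: 14.7
position: [0.4384, 0.2023, 0.1688]
ee_rot: [1.689, -2.643, -0.002]
force: [-0.0, -0.3, -4.3]
grip_width: 0.0174
grip_force: 65.2
```

```bash
python3 - <<'E'
from h import *
avg(3)
I=get_image("wrist");ci=camera_info("wrist");save('w8',I)
J=I.astype(int);m=(J[:,:,0]>100)&(J[:,:,1]<60)&(J[:,:,2]<60)
n,l,s,c=cv2.connectedComponentsWithStats(m.astype(np.uint8))
for i in range(1,n):
    if s[i,4]>100: print(s[i],atz(ci,s[i][0]+s[i][2]/2-.5,s[i][1]+s[i][3]/2-.5,.122))
E
```

```text
t14.80 pos [0.4391 0.2025 0.1702] yaw -2.0045 q6 -0.8438 F [-0.53  0.14 -4.22] T [ 0.079  0.171 -0.018] w 0.0171 g 65.1
[359 290  32  22 390] [0.41655099 0.19501877 0.122     ]
[ 153  329   51   40 1292] [0.48417613 0.1836914  0.122     ]
```

View pics/w8.png

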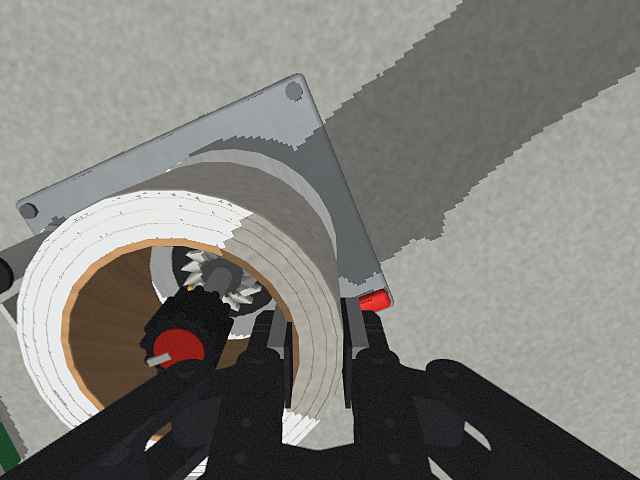

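The cap, at (178,349), sits concentric with the core rim to about 1 mm. I'll continue down gently.

Call:
{"fn": "apply_moves", "kwargs": {
  "series": [
    [[0, 0, 0.03], [0, 0, 0], 1],
    [[0, 0, 0.06], [0, 0, 0], 1],
    [[0, 0, 0.09], [0, 0, 0], 1],
    [[0, 0, 0.12], [0, 0, 0], 1],
    [[0, 0, 0.14], [0, 0, 0], 1],
    [[0, 0, 0.16], [0, 0, 0], 1],
    [[0, 0, 0.16], [0, 0, 0], 1]
  ]
}}

```text
clock: 15.48
position: [0.4401, 0.2028, 0.148]
ee_rot: [-1.691, 2.647, -0.0]
force: [-0.9, -0.4, -0.7]
grip_width: 0.0171
grip_force: 66.5
```

```bash
python3 -c "
from h import *
avg(3)"
```

```text
t15.58 pos [0.4402 0.2028 0.1482] yaw -2.0046 q6 -0.8437 F [-0.88 -0.24 -0.88] T [-0.043  0.23  -0.013] w 0.0170 g 66.5
```

Call:
{"fn": "apply_moves", "kwargs": {
  "series": [
    [[0, 0, 0.008], [0, 0, 0], 1],
    [[0, 0, 0.016], [0, 0, 0], 1],
    [[0, 0, 0.02], [0, 0, 0], 1],
    [[0, 0, 0.02], [0, 0, 0], 1]
  ]
}}

```text
clock: 15.97
position: [0.4404, 0.2028, 0.1453]
ee_rot: [-1.691, 2.647, -0.001]
force: [-0.6, -1.1, 2.4]
grip_width: 0.0171
grip_force: 67.6
```

```bash
python3 -c "
from h import *
avg(3)"
```

```text
t16.07 pos [0.4404 0.2028 0.1453] yaw -2.0046 q6 -0.8437 F [-0.51 -1.18  2.37] T [-0.091  0.144 -0.044] w 0.0171 g 67.6
```

Call:
{"fn": "apply_moves", "kwargs": {
  "series": [
    [[0, 0, 0.008], [0, 0, 0], 1],
    [[0, 0, 0.016], [0, 0, 0], 1],
    [[0, 0, 0.018], [0, 0, 0], 1],
    [[0, 0, 0.018], [0, 0, 0], 1]
  ]
}}

```text
clock: 16.45
position: [0.4404, 0.2029, 0.1427]
ee_rot: [-1.691, 2.646, -0.001]
force: [-1.5, -0.4, 4.0]
grip_width: 0.0171
grip_force: 68.3
```

```bash
python3 -c "
from h import *
avg(3);save('s1',get_image('scene')[200:360,300:500].repeat(3,0).repeat(3,1))"
```

```text
t16.55 pos [0.4404 0.2029 0.1427] yaw -2.0045 q6 -0.8437 F [-1.2  -0.1   4.78] T [-0.141  0.094 -0.066] w 0.0172 g 68.3
```

View pics/s1.png

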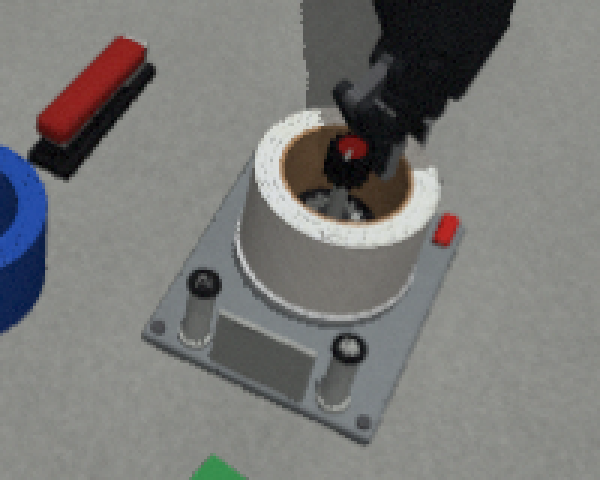

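In the scene crop the roll sits on the flange, with the knob and cap at (350,150) inside the core. I'll open a little, check, then rise.

Call:
{"fn": "apply_moves", "kwargs": {
  "series": [
    [[0, 0, 0], [0, 0, 0], 0.76],
    [[0, 0, 0], [0, 0, 0], 0.73],
    [[0, 0, 0], [0, 0, 0], 0.71],
    [[0, 0, 0], [0, 0, 0], 0.71],
    [[0, 0, 0], [0, 0, 0], 0.71]
  ]
}}

```text
clock: 17.07
position: [0.4394, 0.2034, 0.1429]
ee_rot: [1.692, -2.647, -0.003]
force: [-4.5, 0.3, 7.4]
grip_width: 0.0246
grip_force: 4.6
```

```bash
python3 -c "
from h import *
avg(3)"
```

```text
t17.17 pos [0.4394 0.2034 0.1429] yaw -2.0039 q6 -0.8437 F [-4.89  0.8   8.09] T [ 0.055  0.54  -0.032] w 0.0249 g 4.6
```

Call:
{"fn": "apply_moves", "kwargs": {
  "series": [
    [[0, 0.01, -0.005], [0, 0, 0], 0.71],
    [[0, 0.01, -0.02], [0, 0, 0], 0.71],
    [[0, 0.01, -0.04], [0, 0, 0], 0.71],
    [[0, 0.01, -0.04], [0, 0, 0], 0.71]
  ]
}}

```text
clock: 17.55
position: [0.4385, 0.2037, 0.1484]
ee_rot: [-1.692, 2.647, 0.001]
force: [-1.9, 0.3, 5.0]
grip_width: 0.0246
grip_force: 2.8
```

```bash
python3 -c "
from h import *
avg(3)"
```

```text
t17.65 pos [0.4385 0.2036 0.1484] yaw -2.0043 q6 -0.8417 F [-1.98  0.2   4.7 ] T [-0.009  0.284 -0.006] w 0.0247 g 2.8
```

Call:
{"fn": "apply_moves", "kwargs": {
  "series": [
    [[0, 0, -0.03], [0, 0, 0], 0.71],
    [[0, 0, -0.06], [0, 0, 0], 0.71],
    [[0, 0, -0.1], [0, 0, 0], 0.71],
    [[0, 0, -0.2], [0, 0, 0], 0.71],
    [[0, 0, -0.4], [0, 0, 0], 0.71],
    [[0, 0, -0.6], [0, 0, 0], 0.71],
    [[0, 0, -0.8], [0, 0, 0], 0.71],
    [[0, 0, -0.9], [0, 0, 0], 0.71],
    [[0, 0, -0.9], [0, 0, 0], 0.71]
  ]
}}

```text
clock: 18.45
position: [0.4407, 0.2039, 0.2884]
ee_rot: [-1.686, 2.64, -0.004]
force: [0.2, -0.3, 0.9]
grip_width: 0.0245
grip_force: 0.0
```

```bash
python3 - <<'E'
from h import *
avg(3)
I=get_image("wrist");ci=camera_info("wrist");save('w9',I)
for c in("wrist","scene","top"):
    get_image(c);ci=camera_info(c)
    p=proj(ci,np.array([.4832,.1835,.057]))
    for r in regions_of("roll",c):
        l,t,w,h=r['extent']
        if abs(l+w/2-p[0])<35 and abs(t+h/2-p[1])<35:
            H=hull(r['region'])
            for z in(.022,.025,.028): print(c,r['conf'],z,fit([(ci,H)],[.4832,.1835],.056,z,z+.07))
to(.4835,.1835,.284)
E
```

```text
t18.55 pos [0.44   0.2037 0.286 ] yaw -2.0047 q6 -0.8417 F [ 0.15  0.07 -0.25] T [-0.023 -0.015 -0.014] w 0.0248 g 0.0
wrist 0.76 0.022 (array([0.48241496, 0.18456493]), np.float64(-0.9770892428540258))
wrist 0.76 0.025 (array([0.48117485, 0.18457722]), np.float64(-0.9574923024290113))
wrist 0.76 0.028 (array([0.48118135, 0.18479491]), np.float64(-0.9377643757590988))
scene 0.94 0.022 (array([0.48181902, 0.18341122]), np.float64(-0.9828042328042328))
scene 0.94 0.025 (array([0.48428589, 0.18380923]), np.float64(-0.9745673833245936))
scene 0.94 0.028 (array([0.48679445, 0.18385361]), np.float64(-0.96796875))
top 0.57 0.022 (array([0.47999388, 0.18269943]), np.float64(-0.8898643256185156))
top 0.57 0.025 (array([0.48093828, 0.18310352]), np.float64(-0.8818876878460322))
top 0.57 0.028 (array([0.47889495, 0.18214874]), np.float64(-0.8754252813399633))
t18.95 pos [0.4383 0.2033 0.2822] yaw_x -2.0045 tilt [-0.0018 -0.0006] q6 -0.842 F [-0.48 -0.13 -0.32] T [-0.019 -0.017  0.025] w 0.0248 g 0.0
shift units [-0.0069 -0.3289 -0.0125]
```

View pics/w9.png

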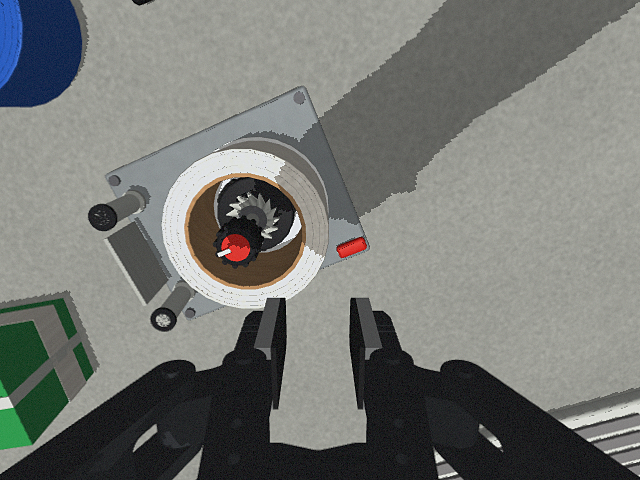

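The roll sits flat on the flange: the z = 22 mm cylinder fits best in all three views. It is concentric with the knob, cap at (236,248). Next I'll grip the knob again.

Call:
{"fn": "apply_moves", "kwargs": {
  "series": [
    [[0, -0.2, 0], [0, 0, 0], 0.575],
    [[0, -0.319, 0], [0, 0, 0], 0.575],
    [[0, -0.319, 0.2], [0, 0, 0], 0.575],
    [[0, -0.319, 0.4], [0, 0, 0], 0.575],
    [[0, -0.319, 0.5], [0, 0, 0], 0.575],
    [[0, -0.319, 0.5], [0, 0, 0], 0.575],
    [[0, -0.319, 0.5], [0, 0, 0], 0.575]
  ]
}}

```text
clock: 19.53
position: [0.4812, 0.1831, 0.207]
ee_rot: [1.69, -2.645, -0.002]
force: [-0.7, -0.2, 0.0]
grip_width: 0.0361
grip_force: 0.0
```

```bash
python3 - <<'E'
from h import *
avg(6)
to(.4835,.1837,.166)
E
```

```text
t19.78 pos [0.4826 0.1835 0.2094] yaw -2.0044 q6 -0.9038 F [ 0.25 -0.33  0.47] T [-0.012 -0.016 -0.009] w 0.0362 g 0.0
t19.83 pos [0.483  0.1836 0.21  ] yaw_x -2.0044 tilt [0.0032 0.0007] q6 -0.904 F [-1.24  0.36  0.13] T [-0.037 -0.042 -0.081] w 0.0368 g 0.0
shift units [-0.0016 -0.0022  0.2935]
```

Call:
{"fn": "apply_moves", "kwargs": {
  "series": [
    [[0, -0.003, 0.1], [0, 0, 0], 0.575],
    [[0, -0.003, 0.2], [0, 0, 0], 0.575],
    [[0, -0.003, 0.28], [0, 0, 0], 0.575],
    [[0, -0.003, 0.28], [0, 0, 0], 0.575],
    [[0, -0.003, 0.28], [0, 0, 0], 0.65],
    [[0, -0.003, 0.28], [0, 0, 0], 1],
    [[0, -0.003, 0.28], [0, 0, 0], 1],
    [[0, -0.003, 0.28], [0, 0, 0], 1],
    [[0, -0.003, 0.28], [0, 0, 0], 1]
  ]
}}

```text
clock: 20.58
position: [0.4826, 0.1832, 0.1666]
ee_rot: [-1.691, 2.647, -0.0]
force: [-0.3, -1.1, -1.7]
grip_width: 0.0243
grip_force: 59.2
```

```bash
python3 -c "
from h import *
avg(4)"
```

```text
t20.73 pos [0.4826 0.1832 0.1666] yaw -2.0045 q6 -0.9043 F [-0.4  -0.75 -0.64] T [-0.044  0.189  0.024] w 0.0242 g 59.2
```

Call:
{"fn": "apply_moves", "kwargs": {
  "series": [
    [[0, 0, 0], [0, 0, 0.02], 1],
    [[0, 0, 0], [0, 0, 0.05], 1],
    [[0, 0, 0], [0, 0, 0.08], 1],
    [[0, 0, 0], [0, 0, 0.11], 1],
    [[0, 0, 0], [0, 0, 0.14], 1],
    [[0, 0, 0], [0, 0, 0.16], 1],
    [[0, 0, 0], [0, 0, 0.16], 1]
  ]
}}

```text
clock: 21.37
position: [0.4826, 0.1832, 0.1666]
ee_rot: [-0.979, 2.985, 0.0]
force: [-0.8, 0.0, 0.2]
grip_width: 0.0243
grip_force: 59.5
```

```bash
python3 -c "
from h import *
avg(4)"
```

```text
t21.52 pos [0.4826 0.1832 0.1666] yaw -2.5063 q6 -0.4025 F [-1.26  0.19  0.37] T [ 0.003  0.244 -0.002] w 0.0243 g 59.5
```

Call:
{"fn": "apply_moves", "kwargs": {
  "series": [
    [[0, 0, 0], [0, 0, 0.03], 1],
    [[0, 0, 0], [0, 0, 0.06], 1],
    [[0, 0, 0], [0, 0, 0.09], 1],
    [[0, 0, 0], [0, 0, 0.1], 1],
    [[0, 0, 0], [0, 0, 0.1], 1]
  ]
}}

```text
clock: 21.98
position: [0.4827, 0.1833, 0.1666]
ee_rot: [-0.502, 3.101, 0.0]
force: [-0.5, -0.3, 1.1]
grip_width: 0.0243
grip_force: 59.6
```

```bash
python3 -c "
from h import *
avg(3)"
```

```text
t22.08 pos [0.4827 0.1833 0.1666] yaw -2.8201 q6 -0.0887 F [-0.65 -0.3   1.08] T [0.104 0.237 0.065] w 0.0242 g 59.6
```

Call:
{"fn": "apply_moves", "kwargs": {
  "series": [
    [[0, 0, 0], [0, 0, 0.02], 1],
    [[0, 0, 0], [0, 0, 0.04], 1],
    [[0, 0, 0], [0, 0, 0.06], 1],
    [[0, 0, 0], [0, 0, 0.065], 1],
    [[0, 0, 0], [0, 0, 0.065], 1]
  ]
}}

```text
clock: 22.55
position: [0.4827, 0.1833, 0.1666]
ee_rot: [-0.184, 3.136, 0.001]
force: [-1.2, -1.1, 2.2]
grip_width: 0.0246
grip_force: 59.7
```

```bash
python3 -c "
from h import *
avg(3)"
```

```text
t22.65 pos [0.4827 0.1833 0.1666] yaw -3.0240 q6 0.1152 F [-1.21 -0.16  2.4 ] T [0.149 0.198 0.085] w 0.0244 g 59.7
```

Call:
{"fn": "apply_moves", "kwargs": {
  "series": [
    [[0, 0, 0], [0, 0, 0.02], 1],
    [[0, 0, 0], [0, 0, 0.04], 1],
    [[0, 0, 0], [0, 0, 0.06], 1],
    [[0, 0, 0], [0, 0, 0.065], 1],
    [[0, 0, 0], [0, 0, 0.065], 1]
  ]
}}

```text
clock: 23.12
position: [0.4828, 0.1832, 0.1666]
ee_rot: [0.136, 3.138, 0.001]
force: [-0.8, 1.3, 3.6]
grip_width: 0.0245
grip_force: 59.8
```

```bash
python3 -c "
from h import *
avg(4)"
```

```text
t23.27 pos [0.4827 0.1832 0.1665] yaw 3.0549 q6 0.3195 F [-0.87  1.21  3.26] T [0.255 0.138 0.062] w 0.0243 g 59.8
```

Call:
{"fn": "apply_moves", "kwargs": {
  "series": [
    [[0, 0, 0], [0, 0, 0.02], 1],
    [[0, 0, 0], [0, 0, 0.04], 1],
    [[0, 0, 0], [0, 0, 0.06], 1],
    [[0, 0, 0], [0, 0, 0.065], 1],
    [[0, 0, 0], [0, 0, 0.065], 1]
  ]
}}

```text
clock: 23.73
position: [0.4827, 0.1833, 0.1663]
ee_rot: [0.455, 3.108, 0.001]
force: [-0.2, 1.8, 3.9]
grip_width: 0.0243
grip_force: 59.8
```

```bash
python3 -c "
from h import *
avg(4)"
```

```text
t23.88 pos [0.4827 0.1833 0.1663] yaw 2.8507 q6 0.5237 F [-0.07  1.6   3.05] T [ 0.377 -0.008  0.172] w 0.0243 g 59.8
```

Call:
{"fn": "apply_moves", "kwargs": {
  "series": [
    [[0, 0, 0], [0, 0, 0.02], 1],
    [[0, 0, 0], [0, 0, 0.04], 1],
    [[0, 0, 0], [0, 0, 0.055], 1],
    [[0, 0, 0], [0, 0, 0.055], 1]
  ]
}}

```text
clock: 24.27
position: [0.4827, 0.1831, 0.1663]
ee_rot: [0.724, 3.056, -0.0]
force: [-0.4, 1.0, 2.9]
grip_width: 0.0246
grip_force: 59.8
```

```bash
python3 -c "
from h import *
avg(6)"
```

```text
t24.52 pos [0.4827 0.183  0.1663] yaw 2.6772 q6 0.6970 F [0.13 0.55 3.02] T [ 0.323 -0.117  0.139] w 0.0242 g 59.8
```

Call:
{"fn": "apply_moves", "kwargs": {
  "series": [
    [[0, 0, 0], [0, 0, 0.02], 1],
    [[0, 0, 0], [0, 0, 0.035], 1],
    [[0, 0, 0], [0, 0, 0.045], 1],
    [[0, 0, 0], [0, 0, 0.045], 1]
  ]
}}

```text
clock: 24.9
position: [0.4826, 0.1832, 0.1663]
ee_rot: [0.937, 2.998, 0.0]
force: [-0.2, 0.6, 3.0]
grip_width: 0.0242
grip_force: 59.8
```

```bash
python3 -c "
from h import *
avg(6)"
```

```text
t25.15 pos [0.4826 0.1832 0.1663] yaw 2.5361 q6 0.8383 F [0.44 1.25 2.89] T [ 0.353 -0.183  0.298] w 0.0243 g 59.8
```

Call:
{"fn": "apply_moves", "kwargs": {
  "series": [
    [[0, 0, 0], [0, 0, 0.015], 1],
    [[0, 0, 0], [0, 0, 0.03], 1],
    [[0, 0, 0], [0, 0, 0.045], 1],
    [[0, 0, 0], [0, 0, 0.055], 1],
    [[0, 0, 0], [0, 0, 0.055], 1]
  ]
}}

```text
clock: 25.62
position: [0.4827, 0.1833, 0.1663]
ee_rot: [1.193, 2.906, 0.001]
force: [0.2, 1.8, 2.1]
grip_width: 0.0241
grip_force: 59.8
```

```bash
python3 -c "
from h import *
avg(6)"
```

```text
t25.87 pos [0.4827 0.1833 0.1663] yaw 2.3632 q6 1.0112 F [0.62 1.84 2.82] T [ 0.469 -0.305  0.4  ] w 0.0243 g 59.8
```

Call:
{"fn": "apply_moves", "kwargs": {
  "series": [
    [[0, 0, 0], [0, 0, -0.015], 1],
    [[0, 0, 0], [0, 0, -0.03], 1],
    [[0, 0, 0], [0, 0, -0.045], 1],
    [[0, 0, 0], [0, 0, -0.055], 1],
    [[0, 0, 0], [0, 0, -0.055], 1]
  ]
}}

```text
clock: 26.33
position: [0.4826, 0.1832, 0.1663]
ee_rot: [0.938, 2.998, 0.001]
force: [0.8, 1.5, 2.5]
grip_width: 0.0243
grip_force: 59.9
```

```bash
python3 -c "
from h import *
avg(6)"
```

```text
t26.58 pos [0.4826 0.1832 0.1663] yaw 2.5347 q6 0.8397 F [0.51 2.15 2.97] T [ 0.543 -0.297  0.309] w 0.0243 g 59.9
```

Call:
{"fn": "apply_moves", "kwargs": {
  "series": [
    [[0, 0, 0], [0, 0, -0.01], 1],
    [[0, 0, 0], [0, 0, -0.02], 1],
    [[0, 0, 0], [0, 0, -0.03], 1],
    [[0, 0, 0], [0, 0, -0.03], 1]
  ]
}}

```text
clock: 26.97
position: [0.4825, 0.1832, 0.1662]
ee_rot: [0.796, 3.039, 0.0]
force: [0.6, 2.4, 3.4]
grip_width: 0.0242
grip_force: 59.9
```

```bash
python3 -c "
from h import *
avg(4)"
```

```text
t27.12 pos [0.4825 0.1832 0.1662] yaw 2.6287 q6 0.7457 F [1.   2.14 2.81] T [ 0.576 -0.276  0.256] w 0.0243 g 59.9
```

Call:
{"fn": "apply_moves", "kwargs": {
  "series": [
    [[0, 0, 0], [0, 0, -0.01], 1],
    [[0, 0, 0], [0, 0, -0.02], 1],
    [[0, 0, 0], [0, 0, -0.02], 1]
  ]
}}

```text
clock: 27.42
position: [0.4825, 0.183, 0.1662]
ee_rot: [-0.701, -3.062, 0.0]
force: [0.5, 1.9, 3.2]
grip_width: 0.0241
grip_force: 59.9
```

```bash
python3 -c "
from h import *
avg(4)"
```

```text
t27.57 pos [0.4825 0.183  0.1662] yaw 2.6911 q6 0.6831 F [0.69 1.89 3.47] T [ 0.516 -0.279  0.141] w 0.0242 g 59.9
```

Call:
{"fn": "apply_moves", "kwargs": {
  "series": [
    [[0, 0, 0], [0, 0, -0.008], 1],
    [[0, 0, 0], [0, 0, -0.013], 1],
    [[0, 0, 0], [0, 0, -0.013], 1]
  ]
}}

```text
clock: 27.87
position: [0.4824, 0.1827, 0.1662]
ee_rot: [-0.639, -3.076, 0.001]
force: [0.0, -0.2, 4.0]
grip_width: 0.0243
grip_force: 60.0
```

```bash
python3 -c "
from h import *
avg(4)"
```

```text
t28.02 pos [0.4824 0.1827 0.1662] yaw 2.7320 q6 0.6420 F [-0.09 -0.69  3.69] T [ 0.215 -0.213 -0.01 ] w 0.0243 g 60.0
```

Call:
{"fn": "apply_moves", "kwargs": {
  "series": [
    [[0, 0, 0], [0, 0, 0], 0.65],
    [[0, 0, 0], [0, 0, 0], 0.575],
    [[0, 0, 0], [0, 0, 0], 0.575],
    [[0, 0, -0.05], [0, 0, 0], 0.575],
    [[0, 0, -0.15], [0, 0, 0], 0.575],
    [[0, 0, -0.35], [0, 0, 0], 0.575],
    [[0, 0, -0.6], [0, 0, 0], 0.575],
    [[0, 0, -0.7], [0, 0, 0], 0.575],
    [[0, 0, -0.7], [0, 0, 0], 0.575]
  ]
}}

```text
clock: 28.82
position: [0.4845, 0.1837, 0.2772]
ee_rot: [0.635, 3.068, 0.006]
force: [-0.0, -0.8, 1.3]
grip_width: 0.0363
grip_force: 0.0
```

```bash
python3 - <<'E'
from h import *
avg(2)
for c in("scene","wrist"):
    I=get_image(c);ci=camera_info(c);p=proj(ci,np.array([.4832,.1835,.057]))
    for r in regions_of("roll",c):
        l,t,w,h=r['extent']
        if abs(l+w/2-p[0])<35 and abs(t+h/2-p[1])<35:
            for z in(.022,.026): print(c,z,fit([(ci,hull(r['region']))],[.4832,.1835],.056,z,z+.07))
    J=I.astype(int);m=(J[:,:,0]>110)&(J[:,:,1]<70)
    n,l,s,cc=cv2.connectedComponentsWithStats(m.astype(np.uint8));q=proj(ci,np.array([.4832,.1835,.122]))
    for i in range(1,n):
        if s[i,4]>30 and np.hypot(*(cc[i]-q))<20: print('cap',c,cc[i],q,atz(ci,*cc[i],.122))
E
```

```text
t28.87 pos [0.4841 0.1836 0.2758] yaw 2.7331 q6 0.6414 F [-0.14 -0.04  0.05] T [-0.012 -0.033  0.01 ] w 0.0361 g 0.0
scene 0.022 (array([0.48228036, 0.18267229]), np.float64(-0.9791666666666666))
scene 0.026 (array([0.48502294, 0.18328625]), np.float64(-0.970718954248366))
wrist 0.022 (array([0.48305483, 0.18413112]), np.float64(-0.9786927728188886))
wrist 0.026 (array([0.48269039, 0.18406758]), np.float64(-0.9516458025036996))
cap wrist [319.33387622 255.40879479] [318.3381686  255.92549182] [0.48313848 0.18414041 0.122     ]
```

The roll is flat and centred, the knob is up on its pawl, and the arm is clear. I'm handing the job in.

```bash
python3 -c "
from cell import *
print(finish_job())"
```

```text
the job is handed in; nothing more can be done
None
```

The job is handed in at 29 s of the 72 s: the roll lies flat and centred on the flange, with the shoes gripping the core about one click after first bite by the torque I measured, and the knob held on its pawl. I viewed 12 pictures, two over the limit of 10, and while lowering and releasing the roll the gripper pressed lightly on the knob (about 8 N at most).

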